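# Restock the tape holders

### The job

Put the loose rolls lying about the middle of the table away: each roll of packing tape flat on the tape holder of its own colour, over the hub (red on red, brown on brown, clear tape on the beige holder), and the white label roll standing upright in the blue dish. Leave everything else on the table where it is, including the stacked tape at the back edge.

Things in the scene. Friction and masses are not known exactly. Their poses are not given: they have to be found in the camera images.
- roll_red: Roll of red packing tape lying flat: outer diameter 95 mm, 50 mm tall, open core: the hole is 62 mm wide at its narrowest (core bore 70 mm), so the ring wall is 12 to 16 mm thick and can be pinched from above (one finger in the hole, one outside). Loose, 125 to 255 g. Origin: centre of its underside; z up along its axis.
- roll_brown: Roll of brown packing tape lying flat: outer diameter 101 mm, 48 mm tall, open core: the hole is 62 mm wide at its narrowest (core bore 70 mm), so the ring wall is 15 to 19 mm thick and can be pinched from above (one finger in the hole, one outside). Loose, 125 to 255 g. Origin: centre of its underside; z up along its axis.
- roll_clear: Roll of clear (pale beige looking) packing tape lying flat: outer diameter 85 mm, 48 mm tall, open core: the hole is 62 mm wide at its narrowest (core bore 70 mm), so the ring wall is 7 to 11 mm thick and can be pinched from above (one finger in the hole, one outside). Loose, 50 to 100 g. Origin: centre of its underside; z up along its axis.
- label_roll: Roll of white labels standing on end: 69 mm diameter, 60 mm tall, small brown core with a hole too narrow for a finger; grasp across its outside. Loose, 110 to 230 g. Origin: centre of its underside; z up along its axis.
- holder_red: Tape holder with red top and hub in a black rubber rim (5 mm high, 6 mm wide), fixed to the table: round plate of 112 mm diameter, its top 6 mm above the table; in its middle a hub of 40 mm diameter, bevelled to 30 mm at its top, rising 16 mm above the plate (22 mm above the table). A roll goes flat over the hub. Origin: centre of its underside; z up.
- holder_brown: Tape holder with brown top and hub in a black rubber rim (5 mm high, 6 mm wide), fixed to the table: round plate of 112 mm diameter, its top 6 mm above the table; in its middle a hub of 40 mm diameter, bevelled to 30 mm at its top, rising 16 mm above the plate (22 mm above the table). A roll goes flat over the hub. Origin: centre of its underside; z up.
- holder_beige: Tape holder with beige top and hub in a black rubber rim (5 mm high, 6 mm wide), fixed to the table: round plate of 112 mm diameter, its top 6 mm above the table; in its middle a hub of 40 mm diameter, bevelled to 30 mm at its top, rising 16 mm above the plate (22 mm above the table). A roll goes flat over the hub. Origin: centre of its underside; z up.
- dish_blue: Shallow round blue dish, fixed to the table: 104 mm outer diameter, rim 14 mm above the table, walls 4 mm thick, inner floor about 92 mm wide and 4 mm above the table. Origin: centre of its underside; z up.
- staple_box: Small blue box of staples, 34 x 58 x 22 mm, loose, standing among the work; to be left alone. Origin: centre of its underside; long side along its y.
- tape_measure: Yellow and black tape measure lying on its side, 62 x 71 x 42 mm, loose, standing among the work; to be left alone. Origin: centre of its underside; long side along its y.
Not all that is in view belongs to the job. Leave any green or purple look-alike of the roll_red alone.

How it is judged (in metres and radians):
At the end, for the whole second after the job is handed in: Red, brown and clear tape rolls lie flat over the hubs of the red, brown and beige holders and the label roll stands in the blue dish, each within 17 mm of centre, 3 mm of its seat height and 0.1 rad of level, at rest; staple box and tape measure moved under 30 mm (horizontal distance between roll_red and holder_red below 0.017 m and z of roll_red in the frame of holder_red between 0.0035 and 0.0095 m and angle between each of roll_red, roll_brown, roll_clear, label_roll's own z axis and vertical below 0.1 rad and linear speed of each of roll_red, roll_brown, roll_clear, label_roll below 0.02 m/s and angular speed of each of roll_red, roll_brown, roll_clear, label_roll below 0.2 rad/s and horizontal distance between roll_brown and holder_brown below 0.017 m and z of roll_brown in the frame of holder_brown between 0.0035 and 0.0095 m and horizontal distance between roll_clear and holder_beige below 0.017 m and z of roll_clear in the frame of holder_beige between 0.0035 and 0.0095 m and horizontal distance between label_roll and dish_blue below 0.017 m and z of label_roll in the frame of dish_blue between 0.0015 and 0.0075 m and distance of each of staple_box, tape_measure from where it was at the start of the episode below 0.03 m); the robot touches nothing.
It fails at once if the staple box is pushed more than 30 mm from its place (distance of staple_box from where it was at the start of the episode above 0.03 m).
It fails at once if the tape measure is pushed more than 30 mm from its place (distance of tape_measure from where it was at the start of the episode above 0.03 m).
It also fails if it takes over 106 s, if anything falls off the work surface, if the arm or the gripper's body presses on something with over 40 N, if the wrist force passes 120 N, or if a joint passes its speed limit or range.

### The arm

A 6-joint arm with a two-finger parallel gripper is mounted at the origin on a cart in front of the work surface, level with it; the furniture and walls round the work are solid. World frame = base frame: x ahead of the robot, y to its left, z up, the work surface at z = 0. Lengths are in mm, angles in degrees, forces in N, time in s.
With the tool pointing down it reaches from about 300 to 750 mm from the base axis. Payload 8.5 kg.
Tool frame: the origin (TCP) lies midway between the tips of the shut fingers; the grasp point (between the pads) lies ctrl.grip_depth behind it (ctrl.grip_depth is the distance from the TCP to the grasp point, in mm); z points along the fingers, y is the line along which they close (so a half turn about z gives the same grasp; the last joint's range is limited). The gripper opens to 88 mm and grips with 3 to 60 N. Pads are 18 mm wide; open, the fingers measure 123 mm over their backs; the gripper's body (75 mm by 187 mm) begins 45 mm behind the grasp point.
Start: joints at [51.434, 21.807, 74.336, -0, 83.858, -12.336], TCP at [243.076, 493.35, 238.748] pointing down, gripper open.
Joint ranges: [-178.18, 178.18], [-50.72, 133.34], [12.68, 142.11], [-81.47, 261.47], [9.98, 163.14], [-165.26, 165.26]. Speed limits (degrees/s): [136.94, 136.94, 180, 180, 180, 180].

### API

Orientations are given as [roll, pitch, yaw] about the fixed x, y, z axes, in that order (R = Rz(yaw) Ry(pitch) Rx(roll)).
In Python, from bench import ctrl gives the robot as it stands.
- The arm moves only by the shell command python3 -m crank 'ROWS' [FORCE]. ROWS is JSON, a list of rows, each a list of 5 numbers: the shift along the tool's x, y, z in mm, then the turn about the tool's z in rad, then the finger opening in mm, from 0 to 88.1. A call has 1 to 12 rows; each row is the pose to reach, as a shift and turn from the pose commanded when the call began, along the tool's axes at that moment; what a row does not reach only later rows make up. A row lasts 1/10 s, in which the tool goes at most 50 mm and 8.59 degrees, less where a joint would pass 70% of its speed; a pose out of reach is approached as far as the arm can. A call with a gripper value outside its range is refused whole. The fingers move at their own pace and stop on an object; FORCE is the grip in N (left out, the last holds). Time passes only in rows, so rows that repeat a pose let the fingers close. It gives the time, the measured TCP pose, the force, the opening and the grip force at its end, in the units of the state.
- ctrl.observe(): the state, without advancing time (a new reading comes with each control period).
- ctrl.read_camera(name): name is "scene" or "top"; returns a dict with "color" (384x512x3 uint8, blue, green, red), "range_z" (384x512 float32, mm along the optical axis (not along the pixel's ray), 0 where there is no reading), "fx", "fy", "cx", "cy" (pixels), "position" and "attitude" of the camera in the world. Camera axes: x right, y down, z forward; pixel columns grow to the right and rows downward; lengths in mm; the calibration is good to about 2 mm. A picture is of the moment at which its call begins.
- ctrl.job_done(): hands the job in; it is judged then, once.
The state is a dict: "t": time; "q": joint angles; "joint_velocities": joint speeds; "tau": joint torques, N m; "tcp_pos": TCP position; "eef_rot": TCP orientation; "force": force on the tool from outside, world axes, zero at the start; "torque": the same for the moment, N m; "width": opening from 0.0 (shut) to 1.0 (fully open); "finger_force": force on a finger pad.
Only numpy, scipy, OpenCV 4.12 (cv2) and the standard library are available. Lean on these libraries where they do the work, as an engineer would, in place of code of your own. Each camera call takes 0.05 s, during which the arm holds its last target. There are 200 camera calls.

## Working session

There is one attempt and no reset: what is moved stays moved. The work goes in short steps, Python scripts to look and compute and a shell command to move; the robot and the scene stay as the last step left them, time stands still between calls to the robot, and variables do not carry over. Pictures are saved under pics/ and viewed, at most 14 in all, crops included, and the job is handed in when it is done.

```bash
mkdir -p pics; ls
cat > h.py <<'E'
import numpy as np, cv2
from bench import ctrl
from scipy.spatial.transform import Rotation as R
def cloud(c):
    Z=c["range_z"].astype(float); v,u=np.mgrid[:384,:512]
    P=np.stack([(u-c["cx"])/c["fx"]*Z,(v-c["cy"])/c["fy"]*Z,Z],-1)
    A=np.array(c["attitude"],float)
    M=A if A.shape==(3,3) else R.from_euler("xyz",A,degrees=True).as_matrix()
    return P@M.T+np.array(c["position"])
E
python3 - <<'E'
from h import *
print(ctrl.observe(),ctrl.grip_depth)
for n in("scene","top"):
    c=ctrl.read_camera(n); cv2.imwrite(f"pics/{n}0.png",cv2.resize(c["color"],(800,600),interpolation=cv2.INTER_CUBIC))
    np.savez(f"{n}0.npz",**c); print(n,c["position"],c["attitude"],c["fx"],c["cx"],c["cy"])
    P=cloud(c); print(P[192,256],P[300,256],P[192,100],P[192,400])
E
```

```text
pics
{'t': 0.0, 'q': array([ 5.14339329e+01,  2.18402400e+01,  7.43856554e+01,  1.65117947e-03,
        8.38562881e+01, -1.23359884e+01]), 'joint_velocities': array([ 0.02293692, -0.05725793,  0.05983048, -0.00974098,  0.1257323 ,
        0.01464518]), 'tau': array([-8.37133030e-04, -4.37930310e+01, -2.24561852e+01,  7.13172834e-02,
        3.50950600e-02, -6.65037646e-05]), 'tcp_pos': array([242.90577124, 493.14165911, 238.13948462]), 'eef_rot': array([-1.79920065e+02, -1.91615510e-02,  1.53769730e+02]), 'force': array([ 0.27068503,  0.49487005, -0.42183496]), 'torque': array([-0.05259094,  0.02659016,  0.03753489]), 'finger_force': 0.0, 'width': 0.9963883757935231} 18.700000000000003
scene [  96.40469663 -736.57407899  754.42965043] [-126.96242783   -0.24296468  -29.60037608] 447.8660546472442 253.1554236601189 195.0410812362136
[ 6.08467617e+02  1.42047783e+02 -3.52750684e-03] [ 413.90959663 -196.35926685    3.74507777] [ 303.81600854 1031.98214166 -465.45581101] [917.83288767 -93.9401148   40.49435359]
top [ 380.69689603   88.14933343 1154.77627913] [-1.69913320e+02  2.21338175e-02 -9.13657380e+01] 358.1395153036024 257.6906795210194 186.0310977192189
[566.01006117  89.68679289   2.48963663] [ 123.57682099  103.82594913 -783.35236965] [5.78503579e+02 5.98811674e+02 4.76034546e-01] [ 555.4138678  -380.94740235   -1.57468889]
```

View pics/top0.png

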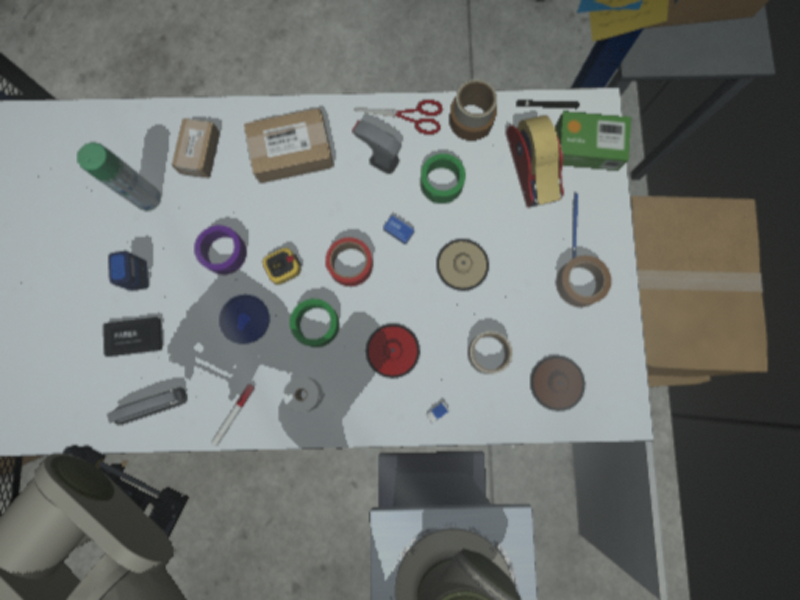

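View pics/scene0.png

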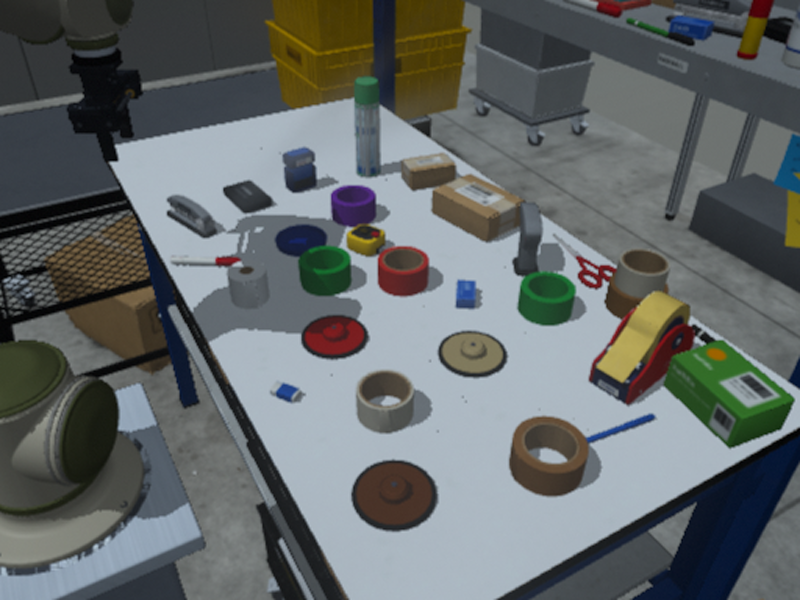

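```bash
cat >> h.py <<'E'
def plane(c,uv,z):
    A=R.from_euler("xyz",c["attitude"],degrees=True).as_matrix(); o=np.array(c["position"])
    uv=np.asarray(uv,float); d=np.c_[(uv[:,0]-c["cx"])/c["fx"],(uv[:,1]-c["cy"])/c["fy"],np.ones(len(uv))]@A.T
    return o+d*((z-o[2])/d[:,2])[:,None]
def fit(c,seed,z,zlo,zhi,rad,hole=False):
    """circle of pixels whose depth height lies in zlo..zhi, near seed (px); outline cast to plane z"""
    P=cloud(c); s=plane(c,[seed],z)[0]
    m=((np.hypot(*(P[...,:2]-s[:2]).transpose(2,0,1))<rad)&(P[...,2]>zlo)&(P[...,2]<zhi)).astype(np.uint8)
    cs,_=cv2.findContours(m,cv2.RETR_EXTERNAL,cv2.CHAIN_APPROX_NONE); k=max(cs,key=cv2.contourArea)[:,0]
    X=plane(c,k,z)[:,:2].astype(np.float32); (x,y),r=cv2.minEnclosingCircle(X)
    e=cv2.fitEllipse(X); return np.round([*e[0],*e[1],x,y,2*r],1)
E
python3 - <<'E'
from h import *
c={k:v for k,v in np.load("top0.npz").items()}; s={k:v for k,v in np.load("scene0.npz").items()}
f=.64
T={"roll_red":((350,261),(404,258),50,70),"roll_brown":((584,280),(550,438),48,75),"roll_clear":((490,352),(385,385),48,65),"label":((302,394),(248,272),60,60),
"h_red":((393,350),(336,336),6,75),"h_brown":((557,382),(396,494),6,75),"h_beige":((462,264),(472,353),6,75),"dish":((244,319),(301,239),14,70),"staple":((398,228),(466,288),22,50),"tapem":((281,264),(366,235),42,55),"greenL":((314,322),(326,258),50,70)}
for n,(a,b,z,rad) in T.items():
    lo=z-12 if z>20 else z-3
    for cam,p in((c,a),(s,b)):
        try: print(n,fit(cam,(p[0]*f,p[1]*f),z,lo,z+25,rad))
        except Exception as e: print(n,repr(e)[:80])
i=c["color"][120:275,120:410]; cv2.imwrite("pics/crop1.png",cv2.resize(i,(800,428),interpolation=cv2.INTER_CUBIC))
E
```

```text
roll_red [642.4 193.6  91.5  93.9 642.4 193.7  95.9]
roll_red [637.3 182.   93.1 105.5 636.1 180.8 110.8]
roll_brown [ 590.7 -284.    97.8  101.   590.3 -284.2  103.6]
roll_brown [ 587.1 -292.5   99.1  107.4  587.5 -294.2  110.3]
roll_clear [450.1 -85.7  81.7  82.7 449.9 -86.2  86.1]
roll_clear [446.4 -94.8  83.3  91.2 446.2 -96.   94.6]
label [376.7 285.4  64.9  67.9 377.1 284.3  70.9]
label [372.8 272.4  67.3  80.6 372.5 271.   85. ]
h_red [461.  109.4 106.1 108.4 462.1 110.  118.1]
h_red [457.4 102.4 103.8 106.7 457.2 101.3 113.7]
h_brown [ 387.4 -222.9  106.9  108.1  387.7 -223.2  119.1]
h_brown [ 385.8 -229.3  106.7  108.2  385.6 -229.4  111.9]
h_beige [637.2 -42.4 105.8 110.3 633.7 -45.2 123.8]
h_beige [635.  -47.9 104.2 105.3 633.5 -48.1 114.6]
dish [532.3 412.1  98.7  99.6 532.5 412.1 103.5]
dish [576.1 401.3   7.2  36.9 576.  402.   41.3]
staple [713.   91.2  39.6  70.8 712.4  91.2  67.9]
staple [707.9  79.7  36.8  80.5 708.1  79.9  77.2]
tapem [638.1 333.5  64.6  68.  638.2 333.   74.4]
tapem [630.4 315.3  58.1  66.5 628.5 313.9  71.7]
greenL [517.7 264.   91.2  93.3 518.1 263.9  95.7]
greenL [513.2 252.3  95.2 104.2 512.9 251.5 109. ]
```

View pics/crop1.png

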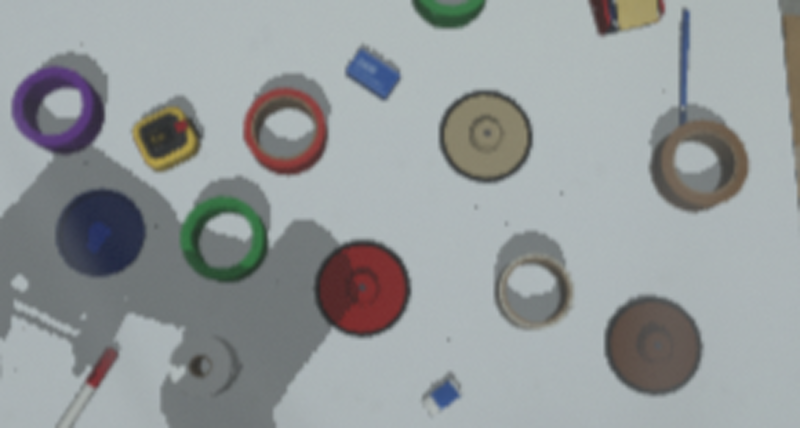

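Candidates (800×600 top view): the red roll is at (350,261), with look-alikes green (314,322), green (443,176) and purple (220,249). The brown roll is at (584,280) and the clear roll at (490,352), with a stacked tape at (473,108) that is not part of the job. The label roll is at (302,394). The crop confirms these choices. I'll start with the label roll.

```bash
python3 -m crank '[[-212,-127,89,1.113,88],[-212,-127,89,1.113,88],[-212,-127,89,1.113,88],[-212,-127,89,1.113,88],[-212,-127,89,1.113,88],[-212,-127,89,1.113,88],[-212,-127,89,1.113,88],[-212,-127,89,1.113,88],[-212,-127,89,1.113,88],[-212,-127,89,1.113,88],[-212,-127,89,1.113,88]]' 30
python3 - <<'E'
from h import *
for n in("scene","top"):
    c=ctrl.read_camera(n); s=(160,60) if n=="top" else (20,60)
    c0=c["color"][140:320,100:300] if n=="top" else c["color"][80:260,40:260]
    cv2.imwrite(f"pics/{n}1.png",cv2.resize(c0,None,fx=3,fy=3,interpolation=cv2.INTER_CUBIC))
o=ctrl.observe();print(o["tcp_pos"],o["eef_rot"],o["t"],o["force"])
E
```

```text
t: 1.2
tcp_pos: [377.0, 285.8, 149.7]
eef_rot: [-180.0, 0.0, 90.1]
force: [-0.1, 0.4, -0.6]
width: 0.997
finger_force: 0.0
[377.0151676  285.82605796 149.7289603 ] [-1.79995780e+02  3.16576783e-03  9.00645204e+01] 1.3 [-0.6211521   0.64396162 -0.46306133]
```

View pics/scene1.png

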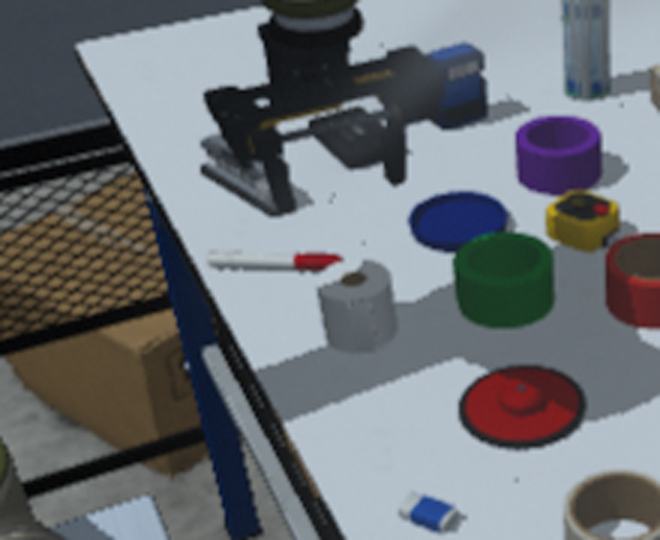

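Scene view: the open fingers are above the label roll, with tips at crop (285,213) and (397,183). I'll check the camera bias against the known TCP.

Run:
```python
from h import *
s=dict(np.load("scene0.npz")); print(plane(s,[(135,151),(172.3,141),(153.6,146)],150))
P=cloud(ctrl.read_camera("scene")); m=(P[...,2]>149)&(P[...,2]<165)&(abs(P[...,0]-377)<90)&(abs(P[...,1]-286)<60)
for sg in(1,-1):
    q=P[m&(sg*(P[...,0]-377)>0)]; print(len(q),q.min(0),q.max(0),np.median(q,0))
P=cloud(ctrl.read_camera("top")); m=(P[...,2]>210)&(P[...,2]<300)&(abs(P[...,0]-377)<120)&(abs(P[...,1]-286)<100)
q=P[m]; print(len(q),q.min(0) if len(q) else 0,q.max(0) if len(q) else 0)
```

```text
[[323.0534528  273.49038954 150.        ]
 [425.61945251 274.65850877 150.        ]
 [373.31588945 274.1279506  150.        ]]
41 [419.82235089 270.6688842  149.55630952] [434.87383223 293.69659141 164.98737346] [424.80423611 275.90340271 157.47421361]
31 [317.98457981 268.6479411  149.19745552] [332.32931735 292.58452695 164.42415937] [323.99802615 273.93779985 156.59473641]
571 [297.05659966 251.40042436 211.13877343] [471.53362923 320.61523232 261.4157077 ]
```

```bash
python3 -m crank '[[-1,0,40,0,88],[-1,0,80,0,88],[-1,0,105,0,88],[-1,0,120,0,88],[-1,0,130,0,88],[-1,0,130,0,88],[-1,0,130,0,60],[-1,0,130,0,60],[-1,0,130,0,60],[-1,0,130,0,60],[-1,0,130,0,60],[-1,0,130,0,60]]' 30
```

```text
t: 2.6
tcp_pos: [377.4, 284.9, 20.4]
eef_rot: [179.9, -0.0, 90.0]
force: [-1.3, 0.7, 6.6]
width: 0.759
finger_force: 30.0
```

```bash
python3 -m crank '[[0,0,-30,0,60],[0,0,-70,0,60],[0,0,-100,0,60],[30,36,-100,0,60],[60,73,-100,0,60],[92,113,-100,0,60],[118,143,-100,0,60],[127,155,-100,0,60],[127,155,-100,0,60],[127,155,-70,0,60],[127,155,-40,0,60],[127,155,-30,0,60]]'
python3 - <<'E'
from h import *
for n in("scene",):
    c=ctrl.read_camera(n); cv2.imwrite(f"pics/{n}2.png",cv2.resize(c["color"][60:240,100:300],None,fx=3,fy=3,interpolation=cv2.INTER_CUBIC))
E
```

```text
t: 3.8
tcp_pos: [530.0, 410.4, 46.9]
eef_rot: [-179.7, 0.2, 90.0]
force: [-0.2, 0.0, -1.8]
width: 0.759
finger_force: 30.0
```

View pics/scene2.png

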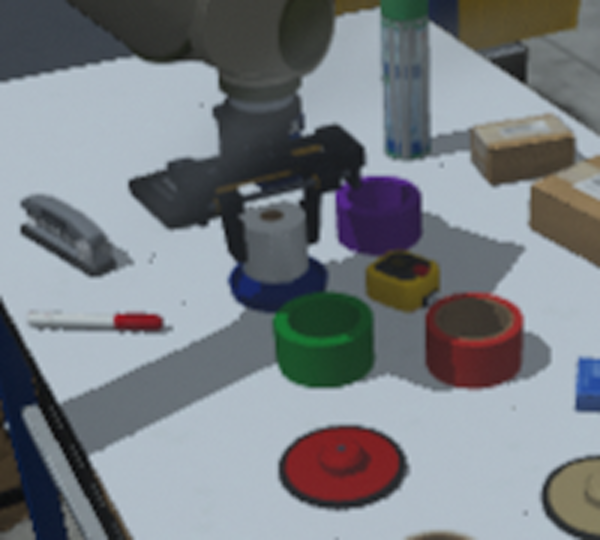

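Scene view: the label roll is held over the middle of the dish, with the roll base at (278,275) and the dish centre at (278,283). Next I'll lower and release it.

```bash
python3 -m crank '[[0,0,12,0,60],[0,0,20,0,60],[0,0,24,0,60],[0,0,25.5,0,60],[0,0,25.5,0,60],[0,0,25.5,0,88],[0,0,25.5,0,88],[0,0,25.5,0,88],[0,0,25.5,0,88],[0,0,10,0,88],[0,0,-40,0,88],[0,0,-90,0,88]]' && python3 -c "
from bench import ctrl
print(ctrl.observe()['tcp_pos'])"
```

```text
t: 5.05
tcp_pos: [531.7, 411.5, 140.4]
eef_rot: [-179.9, 0.1, 90.0]
force: [-0.5, 0.0, 0.6]
width: 0.994
finger_force: 0.0
[531.67652381 411.47582182 140.4444994 ]
```

```bash
python3 -m crank '[[-45,14,-10,0,40],[-90,28,-10,0,40],[-135,43,-10,0,40],[-180,57,-10,0,40],[-210,67,-10,0,40],[-218,70,-10,0,40],[-218,70,-10,0,40],[-218,70,20,0,40],[-218,70,50,0,40],[-218,70,55,0,40],[-218,70,55,0,40]]'
python3 - <<'E'
from h import *
c=ctrl.read_camera("scene"); cv2.imwrite(f"pics/s3.png",cv2.resize(c["color"][60:240,140:360],None,fx=3,fy=3,interpolation=cv2.INTER_CUBIC))
c=ctrl.read_camera("top"); print(fit(c,(244*.64,319*.64),62,50,75,60))
E
```

```text
t: 6.15
tcp_pos: [601.6, 195.0, 84.5]
eef_rot: [-179.9, -0.0, 90.1]
force: [0.3, 0.1, 1.4]
width: 0.453
finger_force: 0.0
[532.9 411.3  65.6  71.2 533.  410.1  74.4]
```

View pics/s3.png

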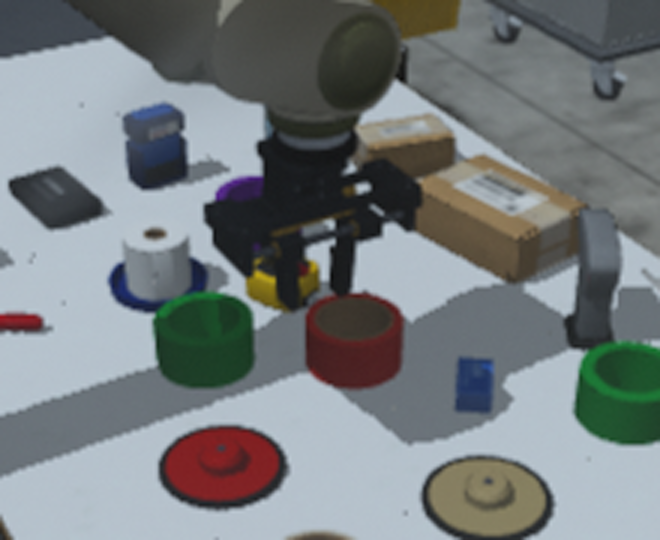

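Picture: the label roll stands in the dish (155,260). The fingers straddle the near wall of the red roll (353,340). Now I'll go down and grip.

```bash
python3 -m crank '[[0,0,20,0,40],[0,0,40,0,40],[0,0,55,0,40],[0,0,64,0,40],[0,0,65,0,40],[0,0,65,0,40],[0,0,65,0,5],[0,0,65,0,5],[0,0,65,0,5],[0,0,65,0,5],[0,0,65,0,5],[0,0,65,0,5]]' 35
```

```text
t: 7.45
tcp_pos: [602.4, 193.7, 20.2]
eef_rot: [179.9, -0.0, 90.0]
force: [1.9, 0.7, 5.0]
width: 0.175
finger_force: 34.8
```

```bash
python3 -m crank '[[0,0,-30,0,5],[0,0,-70,0,5],[0,0,-100,0,5],[-16,-35,-100,0,5],[-34,-75,-100,0,5],[-54,-115,-100,0,5],[-73,-155,-100,0,5],[-82,-176,-100,0,5],[-84,-181,-100,0,5],[-84,-181,-70,0,5],[-84,-181,-45,0,5],[-84,-181,-40,0,5]]'
python3 - <<'E'
from h import *
c=ctrl.read_camera("scene"); cv2.imwrite(f"pics/s4.png",cv2.resize(c["color"][100:260,120:320],None,fx=3,fy=3,interpolation=cv2.INTER_CUBIC))
E
```

```text
t: 8.65
tcp_pos: [420.8, 109.9, 57.8]
eef_rot: [-179.8, -0.0, 90.0]
force: [0.8, -0.1, -1.4]
width: 0.17
finger_force: 34.8
```

View pics/s4.png

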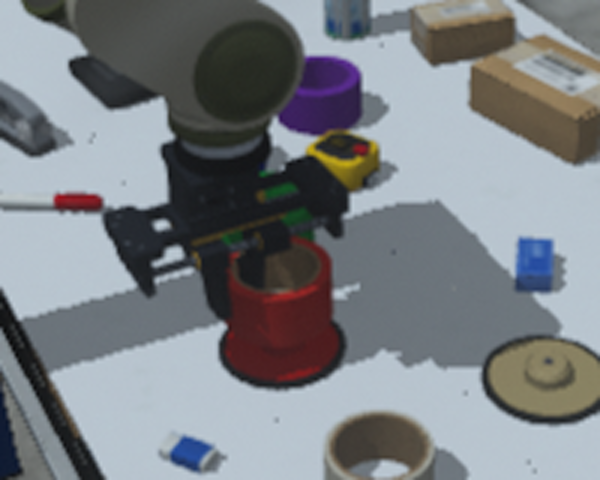

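Picture: the red roll is held level above the red holder (282,345). Lower and release.

```bash
python3 -m crank '[[0,0,15,0,5],[0,0,25,0,5],[0,0,31,0,5],[0,0,34,0,5],[0,0,34,0,5],[0,0,34,0,5],[0,0,34,0,36],[0,0,34,0,36],[0,0,34,0,36],[0,0,15,0,36],[0,0,-30,0,36],[0,0,-80,0,36]]'
```

```text
t: 9.9
tcp_pos: [420.4, 109.7, 140.6]
eef_rot: [-179.8, -0.0, 90.0]
force: [1.4, -0.1, -0.1]
width: 0.407
finger_force: 0.0
```

```bash
python3 -m crank '[[-45,-2,0,0,36],[-90,-4,0,0,36],[-135,-6,0,0,36],[-175,-8,0,0,36],[-195,-9,0,0,36],[-195.5,-9,0,0,36],[-195.5,-9,40,0,36],[-195.5,-9,70,0,36],[-195.5,-9,100,0,36],[-195.5,-9,115,0,36],[-195.5,-9,120,0,36],[-195.5,-9,120,0,36]]' && python3 -m crank '[[0,0,0,0,3],[0,0,0,0,3],[0,0,0,0,3],[0,0,0,0,3],[0,0,0,0,3],[0,0,0,0,3]]' 25
```

```text
t: 11.1
tcp_pos: [412.1, -85.1, 19.6]
eef_rot: [-180.0, -0.0, 90.0]
force: [0.0, -0.4, -0.4]
width: 0.408
finger_force: 0.0
t: 11.7
tcp_pos: [412.4, -85.9, 20.2]
eef_rot: [179.9, 0.0, 90.0]
force: [-1.2, 0.3, 6.7]
width: 0.113
finger_force: 25.2
```

```bash
python3 -m crank '[[0,0,-30,0,3],[0,0,-70,0,3],[0,0,-100,0,3],[8,35,-100,0,3],[17,75,-100,0,3],[26,115,-100,0,3],[35,157,-100,0,3],[41,182,-100,0,3],[42,187,-100,0,3],[42,187,-70,0,3],[42,187,-45,0,3],[42,187,-40,0,3]]'
python3 - <<'E'
from h import *
c=ctrl.read_camera("scene"); cv2.imwrite(f"pics/s5.png",cv2.resize(c["color"][120:300,180:400],None,fx=3,fy=3,interpolation=cv2.INTER_CUBIC))
c=ctrl.read_camera("top");print(fit(c,(393*.64,350*.64),56,44,75,70))
E
```

```text
t: 12.9
tcp_pos: [596.8, -43.6, 57.3]
eef_rot: [-179.7, -0.1, 90.0]
force: [-0.7, 1.3, -1.0]
width: 0.112
finger_force: 25.2
[464.5 109.1  77.7  84.6 462.  110.3  93.4]
```

View pics/s5.png

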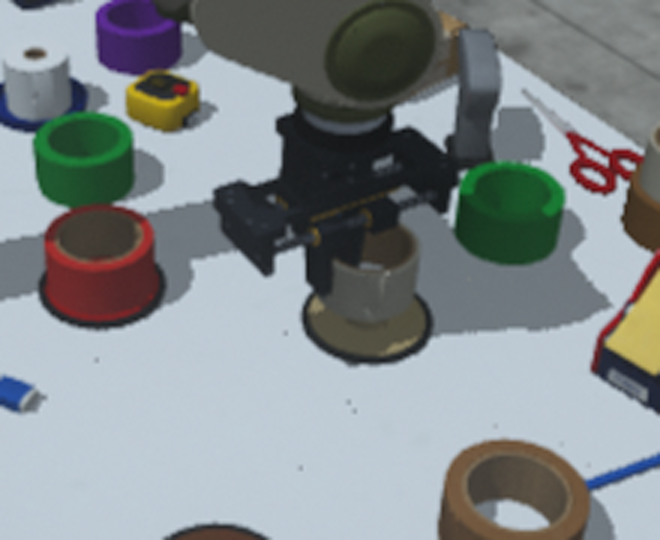

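Picture: the red roll is seated on its holder (102,265). The clear roll is level over the beige holder (368,310). Lower and release.

```bash
python3 -m crank '[[0,0,15,0,3],[0,0,25,0,3],[0,0,31,0,3],[0,0,34,0,3],[0,0,34,0,3],[0,0,34,0,3],[0,0,34,0,32],[0,0,34,0,32],[0,0,34,0,32],[0,0,15,0,32],[0,0,-30,0,32],[0,0,-80,0,32]]'
```

```text
t: 14.2
tcp_pos: [598.4, -43.6, 140.1]
eef_rot: [-179.8, -0.0, 90.0]
force: [0.9, -0.5, 0.5]
width: 0.363
finger_force: 0.0
```

```bash
python3 -m crank '[[-45,-9,0,0,40],[-92,-19,0,0,40],[-139,-29,0,0,40],[-186,-39,0,0,40],[-225,-47,0,0,40],[-240.5,-50,0,0,40],[-240.5,-50,15,0,40],[-240.5,-50,60,0,40],[-240.5,-50,95,0,40],[-240.5,-50,115,0,40],[-240.5,-50,120,0,40],[-240.5,-50,120,0,40]]' && python3 -m crank '[[0,0,0,0,5],[0,0,0,0,5],[0,0,0,0,5],[0,0,0,0,5],[0,0,0,0,5],[0,0,0,0,5]]' 35
```

```text
t: 15.4
tcp_pos: [549.3, -283.7, 19.6]
eef_rot: [-180.0, -0.0, 90.0]
force: [-0.3, -0.1, 0.5]
width: 0.451
finger_force: 0.0
t: 16.0
tcp_pos: [549.5, -284.6, 20.9]
eef_rot: [179.9, 0.1, 90.0]
force: [-0.5, 0.6, 7.5]
width: 0.199
finger_force: 33.3
```

```bash
python3 -m crank '[[0,0,-30,0,5],[0,0,-70,0,5],[0,0,-100,0,5],[11,-38,-100,0,5],[24,-80,-100,0,5],[37,-124,-100,0,5],[50,-168,-100,0,5],[58,-195,-100,0,5],[60.5,-203,-100,0,5],[60.5,-203,-75,0,5],[60.5,-203,-45,0,5],[60.5,-203,-40,0,5]]'
python3 - <<'E'
from h import *
c=ctrl.read_camera("scene"); cv2.imwrite(f"pics/s6.png",cv2.resize(c["color"][184:384,170:400],None,fx=2.9,fy=2.9,interpolation=cv2.INTER_CUBIC))
E
```

```text
t: 17.2
tcp_pos: [345.9, -223.3, 57.9]
eef_rot: [-179.9, -0.2, 90.0]
force: [0.5, 0.4, -2.4]
width: 0.199
finger_force: 34.0
```

View pics/s6.png

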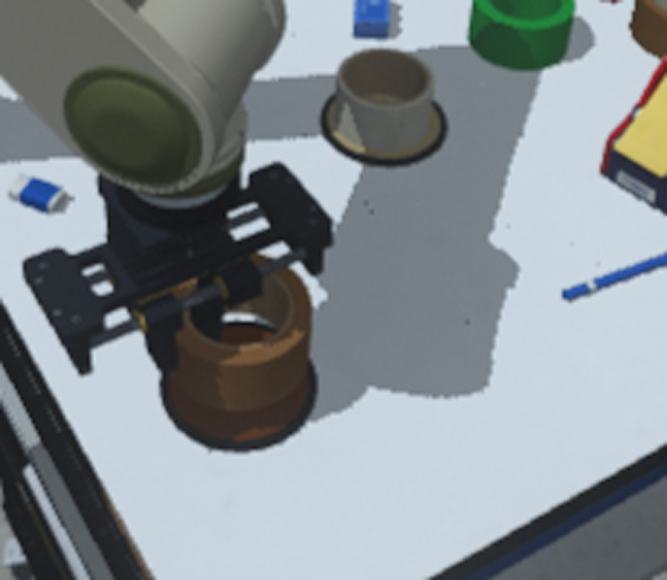

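Picture: the clear roll is seated (385,110). The brown roll is over its holder (238,385). Lower, release and retreat.

```bash
python3 -m crank '[[0,0,15,0,5],[0,0,25,0,5],[0,0,31,0,5],[0,0,34,0,5],[0,0,34,0,5],[0,0,34,0,5],[0,0,34,0,36],[0,0,34,0,36],[0,0,34,0,36],[0,0,15,0,36],[0,0,-30,0,36],[0,0,-80,0,36]]' && python3 -m crank '[[45,0,-80,0,36],[90,0,-80,0,36],[135,10,-80,0,36],[180,20,-80,0,36],[180,20,-80,0,36],[180,20,-80,0,36]]'
python3 - <<'E'
from h import *
c=ctrl.read_camera("top"); cv2.imwrite("pics/t7.png",cv2.resize(c["color"][90:290,60:420],(800,444),interpolation=cv2.INTER_CUBIC))
f=.64
T={"roll_red":((393,350),(461,109.4),56),"roll_brown":((557,382),(387.4,-222.9),54),"roll_clear":((462,264),(637.2,-42.4),54),"label":((244,319),(532.3,412.1),64),"staple":((398,228),(713,91.2),22),"tapem":((281,264),(638.1,333.5),42)}
P=cloud(c)
for n,(a,t,z) in T.items():
    q=P[(np.hypot(P[...,0]-t[0],P[...,1]-t[1])<58)&(P[...,2]>z-8)&(P[...,2]<z+12)]
    print(n,t,fit(c,(a[0]*f,a[1]*f),z,z-12,z+15,70),np.percentile(q[:,2],[10,50,90]).round(1),np.linalg.lstsq(np.c_[q[:,:2],np.ones(len(q))],q[:,2],rcond=None)[0][:2].round(3))
s=ctrl.read_camera("scene"); cv2.imwrite("pics/s7.png",cv2.resize(s["color"][60:384],(800,506)))
E
```

```text
t: 18.45
tcp_pos: [345.6, -223.2, 140.6]
eef_rot: [-179.9, -0.1, 90.0]
force: [0.7, -1.0, 0.3]
width: 0.408
finger_force: 0.0
t: 19.05
tcp_pos: [366.1, -42.0, 220.0]
eef_rot: [180.0, 0.0, 90.2]
force: [0.0, -0.4, -0.1]
width: 0.407
finger_force: 0.0
roll_red (461, 109.4) [461.1 110.9  90.9  91.9 461.2 111.1  94.2] [53.2 56.2 58.6] [ 0.007 -0.004]
roll_brown (387.4, -222.9) [ 389.1 -225.4   87.4   91.4  389.  -224.1  101.2] [50.6 53.7 56.4] [-0.003 -0.001]
roll_clear (637.2, -42.4) [635.3 -40.4  81.7  83.6 634.9 -40.6  86.5] [50.8 53.6 56.6] [-0.002  0.006]
label (532.3, 412.1) [532.8 411.1  65.3  70.2 532.7 409.5  74.3] [60.7 64.3 66.9] [0.027 0.017]
staple (713, 91.2) [713.6  91.5  39.2  69.3 714.1  91.2  64.9] [19.7 22.7 25.8] [ 0.027 -0.017]
tapem (638.1, 333.5) [638.4 333.7  63.4  68.7 638.2 333.   74.4] [34.4 36.1 39.5] [ 0.005 -0.027]
```

View pics/t7.png

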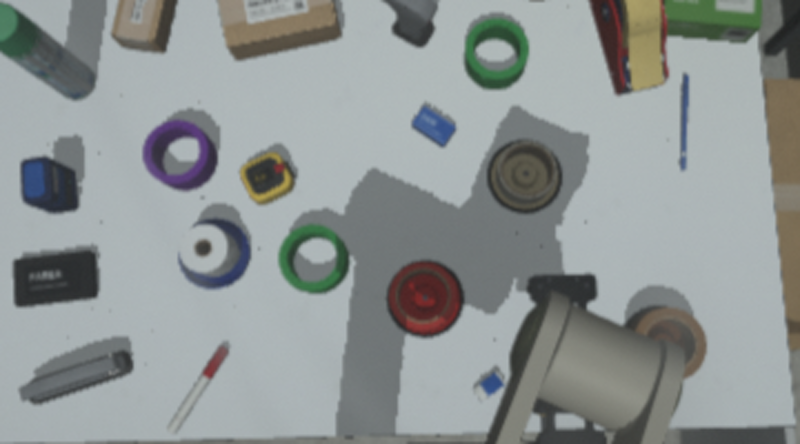

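View pics/s7.png

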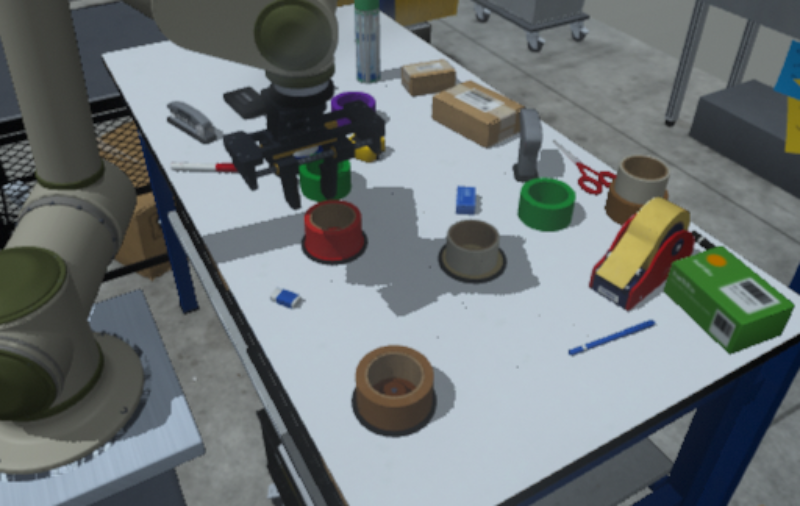

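The pictures show all four rolls seated: red (425,297), clear (524,176), brown (670,345) and label (207,248) in the top view. By measurement they are within about 4 mm of centre, level and at seat height. The staple box and tape measure have not moved.

```bash
python3 -c "
from bench import ctrl
print(ctrl.job_done())"
```

```text
the job is handed in; nothing more can be done
None
```

All four rolls are put away and the job is handed in at about 19 s: red, brown and clear tape on their own holders and the label roll upright in the blue dish; the hand-in gave no verdict.

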